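Angle the clamping bar past the post into its bay

TASK

Put the long clamping bar away in its storage bay by pushing it along the worktop, never lifting it: push its right-hand end in first so that the bar goes in at an angle, work that end along behind the round post, then push the left-hand end in so that the bar lies flush against the bay's back rail, between the two end blocks. Leave the weight, the jar and the screwdriver where they are.

Things in the scene. Friction and masses are not known exactly. Their poses are not given: they have to be found in the camera images.
- bay: black storage bay fixed to the worktop, 22 mm high, open above and towards the robot, no floor. Origin: worktop height, middle of the back rail's front face; x points into the rail (away from the robot), y along it to the left. Rail 294 mm long (y), 22 mm thick (x 0 to 22). End blocks 22 mm thick reach 45 mm before the rail (x -45 to 0), inner faces at y +125 and -125
- post: fixed round upright steel post, 18 mm diameter (19 at its dark band), 45 mm high, before the right-hand part of the bay's mouth: about 60 mm before the rail's face and 70 mm right of the bay's middle. Origin: centre of its foot. Gap to the rail about 51 mm; the opening from post to left end block is shorter than the bar
- bar: loose aluminium clamping bar, 220 mm long, 24 wide, 24 high, about 0.4 kg, three dark dots and two steel nuts (17 mm diameter, 10 mm high, 85 mm either side of its middle) on top. Origin: centre of its underside; y along it to its left-hand end, x across it towards the bay. Starts before the bay, roughly along it, right-hand end left of the post. Put away, origin 12 mm before the rail
- bar_left (a point): centre of the bar's left-hand end face (y +110 mm on the bar, 12 mm above its underside); axes as the bar's
- bar_right (a point): centre of the bar's right-hand end face (y -110 mm on the bar, 12 mm above its underside); axes as the bar's
- weight: loose upright steel weight, 30 mm diameter, 58 mm high with a narrower neck, to the right of the bar and in front of the bay's right end. Origin: centre of its underside. Not to be disturbed
- jar: loose small amber jar, 48 mm diameter, 55 mm high, standing behind the rail. Origin: centre of its underside. Not to be disturbed
- driver: loose screwdriver, 160 mm long, lying behind the rail. Origin: underside of its middle, x along it. Not to be disturbed

How it is judged:
By the outcome, as a careful person would: the job done as asked, in the order asked, and still so for the second after the job is handed in, with the robot touching nothing.
It also fails if it takes over 72 s, if anything falls off the work surface, if the arm or the gripper's body presses on something with over 40 N, if the wrist force passes 120 N, or if a joint passes its speed limit or range.

ROBOT

A 6-joint arm with a two-finger parallel gripper is mounted at the origin on the work surface. World frame = base frame: x ahead of the robot, y to its left, z up, the work surface at z = 0. Lengths are in m, angles in rad, forces in N, time in s.
With the tool pointing down it reaches from about 0.35 to 0.975 m from the base axis. Payload 4.9 kg.
Tool frame: the origin (TCP) lies at the very end of the fingers, on their centre line; the grasp point (between the pads) lies 19 mm behind it; z points along the fingers, y is the line along which they close (so a half turn about z gives the same grasp; the last joint's range is limited). The gripper opens to 85 mm and grips with 20 to 120 N. Pads are 22 mm wide; open, the fingers measure 114 mm over their backs; the gripper's body (76 mm by 85 mm) begins 54 mm behind the grasp point. The pads swing forward as they close: fully open they stand 13 mm farther back than shut.
Start: joints at [1.078, 0.053, 1.613, -0, 1.476, -0.119], TCP at [0.228, 0.582, 0.231] pointing down, gripper open.
Joint ranges: [-3.01, 3.01], [-1.01, 2.22], [0.06, 2.58], [-1.02, 4.17], [0.09, 2.62], [-3.14, 3.14]. Speed limits (rad/s): [2.57, 2.57, 3.14, 3.14, 3.14, 3.14].

INTERFACE

Orientations are given as a unit quaternion [w, x, y, z].
In Python, from plant import manip gives the robot as it stands.
- The arm moves only by the tool play_rows, never from a script. Its argument "series" is a list that holds one entry, the list of rows, each a list of 7 numbers: the shift along the world's x, y, z in m, then the turn, a rotation vector about the world's x, y, z in degrees, then the opening, from 0 (shut) to 1 (fully open). In form: [[[dx, dy, dz, rx, ry, rz, grip], ...]]. A call has 1 to 10 rows; each row shifts and turns the commanded pose from where the row before left it; what a row does not reach is not made up. A row lasts 1/10 s, in which the tool goes at most 50 mm and 8.59 degrees, less where a joint would pass 70% of its speed; a pose out of reach is approached as far as the arm can. A call with a gripper value outside its range is refused whole. The fingers move at their own pace and stop on an object; the grip force is fixed at half the most. Time passes only in rows, so rows that do not move let the fingers close. It gives the time, the measured TCP pose, the force, the opening and the grip force at its end, in the units of the state.
- manip.state(): the state, without advancing time (a new reading comes with each control period).
- manip.grab_frame(name): name is "side" or "top"; returns a dict with "frame" (420x560x3 uint8, blue, green, red), "mtx" (3x3 intrinsics, pixels), "R" (3x3) and "t" (3): a world point X has camera coordinates R X + t. Camera axes: x right, y down, z forward; pixel columns grow to the right and rows downward; lengths in m; the calibration is good to about 2 mm. A picture is of the moment at which its call begins. There is no depth.
- manip.job_done(): hands the job in; it is judged then, once.
The state is a dict: "time": time; "joint_pos": joint angles; "joint_vel": joint speeds; "joint_efforts": joint torques, N m; "tool_pos": TCP position; "tool_rot": TCP orientation; "contact_force": force on the tool from outside, world axes, zero at the start; "ft_torque": the same for the moment, N m; "gripper_width": opening from 0.0 (shut) to 1.0 (fully open); "grasp_force": force on a finger pad.
Only numpy, scipy, OpenCV 4.12 (cv2) and the standard library are available. Lean on these libraries where they do the work, as an engineer would, in place of code of your own. Each camera call takes 0.05 s, during which the arm holds its last target. There are 200 camera calls.

## Working session

There is one attempt and no reset: what is moved stays moved. The work goes in short steps, Python scripts to look and compute and a tool call to move; the robot and the scene stay as the last step left them, time stands still between calls to the robot, and variables do not carry over. Pictures are saved under pics/ and viewed, at most 10 in all, crops included, and the job is handed in when it is done.

Besides the shell and the picture viewer there is one more tool, called after "Request:" as name(argument=value, ...) on one line, values as JSON. play_rows: Moves the arm, as the interface text tells. Its arguments: {"type":"object","properties":{"series":{"type":"array"}},"required":["series"]}

```bash
mkdir -p pics; cat > h.py <<'E'
import numpy as np,cv2
from plant import manip
def grab(n,fn=None):
    f=manip.grab_frame(n)
    if fn: cv2.imwrite('pics/'+fn,f['frame'])
    return f
def cast(f,uv,z):
    uv=np.atleast_2d(np.array(uv,float)); K,R,t=map(np.array,(f['mtx'],f['R'],f['t'])); t=t.ravel()
    d=(R.T@np.linalg.inv(K)@np.c_[uv,np.ones(len(uv))].T).T; c=-R.T@t
    return c+d*((z-c[2])/d[:,2])[:,None]
def proj(f,X):
    X=np.atleast_2d(X); p=(np.array(f['mtx'])@(np.array(f['R'])@X.T+np.array(f['t']).reshape(3,1))).T
    return p[:,:2]/p[:,2:]
E
python3 - <<'E'
from h import *
for n in('top','side'):
    f=grab(n,n+'0.png'); print(n,-np.array(f['R']).T@np.array(f['t']).ravel(), cast(f,[[0,0],[559,0],[559,419],[0,419]],0).round(3).tolist())
print(manip.state())
E
```

```text
top [0.57012697 0.01086136 0.85177894] [[1.068, 0.582, 0.0], [1.093, -0.559, 0.0], [0.256, -0.522, 0.0], [0.254, 0.528, 0.0]]
side [ 0.59165469 -0.64666948  0.6834078 ] [[-0.166, 0.929, 0.0], [1.469, 0.905, 0.0], [0.965, -0.348, 0.0], [0.247, -0.327, 0.0]]
{'time': 0.1, 'joint_pos': array([ 1.07802386e+00,  5.32839612e-02,  1.61416760e+00, -8.89858446e-06,
        1.47599636e+00, -1.18985657e-01]), 'joint_vel': array([ 6.17810603e-05, -1.62757439e-03, -1.88167638e-03,  1.31272322e-03,
       -1.01130730e-03, -1.99102422e-03]), 'joint_efforts': array([ 1.06209695e-04, -3.94906282e+01, -3.71360672e+01, -1.18832140e-04,
        3.85935127e-03, -9.56599877e-06]), 'tool_pos': array([0.2279379 , 0.58134368, 0.23018371]), 'tool_rot': array([-2.75117305e-04,  1.85806800e-01,  9.82585860e-01, -8.85911820e-04]), 'contact_force': array([0.15921517, 0.35242682, 1.20126082]), 'ft_torque': array([ 0.01610052, -0.02532009, -0.02128767]), 'grasp_force': 0.0, 'gripper_width': 0.9992157907145551}
```

View pics/top0.png

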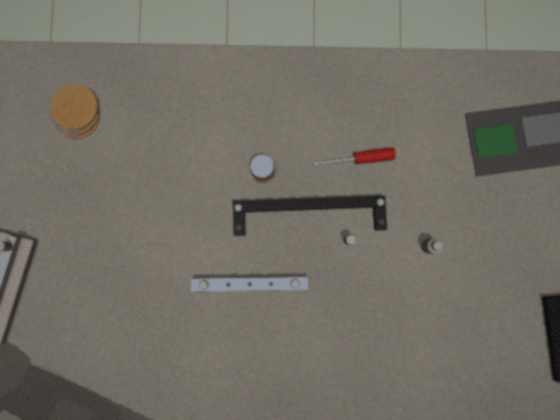

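View pics/side0.png

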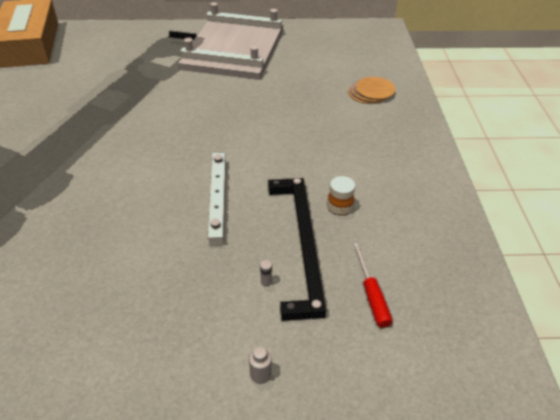

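The top view shows the bay rail from (233,206) to (386,200), the post top at (350,239), the weight at (432,246), and the bar from (191,285) to (308,283). The side view agrees. Next I'll measure these.

```bash
cat >> h.py <<'E'
def bar(f,vis=False):
    """bar pose from bright top face in the top view: centre xy, yaw of left-pointing axis relative to +y"""
    im=f['frame']; g=im.min(2)
    m=np.zeros(g.shape,np.uint8); m[190:330,150:420]=255
    m=cv2.bitwise_and(m,cv2.inRange(g,135,255)); m=cv2.morphologyEx(m,cv2.MORPH_CLOSE,np.ones((9,9)))
    cs,_=cv2.findContours(m,cv2.RETR_EXTERNAL,cv2.CHAIN_APPROX_NONE); c=max(cs,key=cv2.contourArea)
    P=cast(f,c[:,0],.024)[:,:2].astype(np.float32); r=cv2.minAreaRect(P*1000); b=cv2.boxPoints(r)
    e=[b[1]-b[0],b[2]-b[1]]; l=max(e,key=np.linalg.norm); l=l*np.sign(l[1])
    return np.array(r[0])/1000,np.degrees(np.arctan2(-l[0],l[1])),r[1]
E
python3 - <<'E'
from h import *
f=grab('top'); im=f['frame']
print('bar',bar(f))
m=np.zeros(im.shape[:2],np.uint8); m[185:250,220:400]=255
m&=cv2.inRange(im.max(2),0,50); 
cs,_=cv2.findContours(m,cv2.RETR_EXTERNAL,cv2.CHAIN_APPROX_NONE); c=max(cs,key=cv2.contourArea)
a=cv2.approxPolyDP(c,4,True)[:,0]; print(np.c_[a,cast(f,a,.022)[:,:2].round(4)])
# edges: rail front face: last dark row per column
def edge(cols,r0,r1,rev):
    out=[]
    for u in cols:
        col=cv2.GaussianBlur(im,(3,3),0)[r0:r1,u].max(1).astype(float); idx=np.where(col<65)[0]
        out.append((u+.0,r0+(idx.max()+.5 if rev else idx.min()-.5)))
    P=cast(f,out,.022)[:,:2]; return np.polyfit(P[:,1],P[:,0],1)
print('front',edge(range(255,365),190,222,True),'back',edge(range(255,365),185,222,False))
print(cv2.resize(im[215:260:1,330:450].max(2),None,fx=1,fy=1)[15:35,8:34])
cv2.imwrite('pics/c1.png',cv2.resize(im[190:300,180:450],None,fx=2.9,fy=2.9,interpolation=cv2.INTER_CUBIC))
s=grab('side'); cv2.imwrite('pics/c2.png',cv2.resize(s['frame'][140:390,190:400],None,fx=2.4,fy=2.4,interpolation=cv2.INTER_CUBIC))
E
```

```text
bar (array([0.50701208, 0.06914659]), np.float32(1.2359909), (21.21663475036621, 216.88121032714844))
[[ 3.830e+02  1.970e+02  6.747e-01 -1.845e-01]
 [ 2.340e+02  2.010e+02  6.636e-01  1.009e-01]
 [ 2.430e+02  2.060e+02  6.542e-01  8.360e-02]
 [ 2.340e+02  2.110e+02  6.445e-01  1.005e-01]
 [ 2.340e+02  2.250e+02  6.178e-01  9.990e-02]
 [ 2.420e+02  2.260e+02  6.161e-01  8.480e-02]
 [ 2.350e+02  2.340e+02  6.007e-01  9.770e-02]
 [ 2.440e+02  2.330e+02  6.028e-01  8.070e-02]
 [ 2.450e+02  2.110e+02  6.447e-01  7.960e-02]
 [ 3.710e+02  2.060e+02  6.571e-01 -1.612e-01]
 [ 3.740e+02  2.260e+02  6.187e-01 -1.667e-01]
 [ 3.810e+02  2.290e+02  6.132e-01 -1.801e-01]
 [ 3.840e+02  2.060e+02  6.573e-01 -1.862e-01]
 [ 3.750e+02  2.000e+02  6.687e-01 -1.690e-01]]
front [-0.04929268  0.64788483] back [-0.04906418  0.67001334]
[[122 124 117 108  99  95  89  90  89  96 104 111 120 120 121 122 125 126
  125 125 122 125 124 121 123 124]
 [120 120 115 100  87  80  84  81  85  87  93 103 116 119 123 122 121 124
  125 126 125 125 124 124 122 121]
 [119 122 109  91  82  79  85  80  81  84  89  96 110 118 
[... 1204 characters left out ...]
36 130 121
  119 117 122 121 123 123 123 123]
 [117 118 117 120 120 121 111 100  94  92 101 113 119 121 126 127 126 124
  119 118 121 120 121 120 120 124]
 [119 118 118 119 124 124 122 116 112 110 112 116 115 116 119 123 123 123
  122 121 117 119 118 121 122 119]
 [117 120 123 121 124 124 123 124 117 119 123 121 121 119 121 124 121 120
  122 120 117 119 119 118 118 121]
 [122 120 119 122 125 124 125 121 120 122 123 124 125 123 124 122 122 121
  120 120 121 118 120 121 118 119]
 [121 122 120 124 122 123 117 120 121 120 122 123 122 120 122 120 118 119
  122 121 119 120 121 124 120 122]
 [124 125 121 118 120 121 122 121 122 124 122 122 121 122 119 117 122 121
  123 121 123 121 121 122 123 121]]
```

View pics/c1.png

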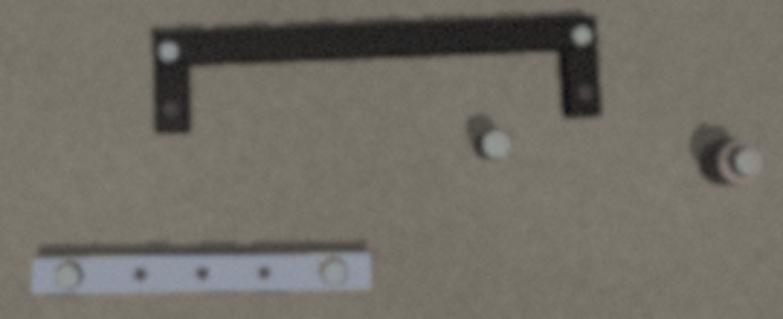

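View pics/c2.png

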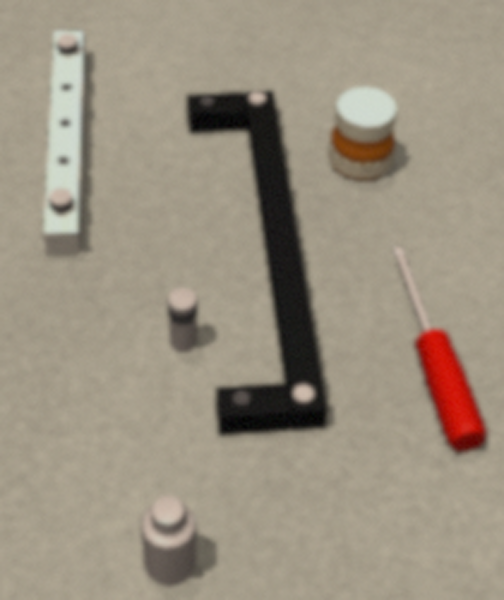

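The crops show the bay's inner faces at crop x≈190 and 563 in c1, the post top at (495,144), and the weight top at (748,161). Everything is clear to start. I'll work out the bay frame and the first push.

```bash
python3 - <<'E'
from h import *
f=grab('top'); s=grab('side')
def c(u,v,z): return cast(f,[[180+(u+.5)/2.9-.5,190+(v+.5)/2.9-.5]],z)[0,:2]
th=np.arctan(.0493); ex=np.array([np.cos(th),np.sin(th)]); ey=np.array([-np.sin(th),np.cos(th)])
L,R=c(190,98,.022),c(562,85,.022); LO,RO=c(153,80,.022),c(597,70,.022)
print(L,R,(L+R)/2,(L-R)@ey,'outer',(LO+RO)/2,(LO-RO)@ey)
m=((L+R)/2)@ey; y0=m; 
# origin: on front line with ey coordinate m
A=np.array([.64788,0]); O=A+ey*(m-A@ey); print('O',O,np.degrees(th))
def tobay(p): d=np.asarray(p)-O; return np.array([d@ex,d@ey])
P=c(495,144,.045); W=c(748,161,.058); print('post',P,tobay(P)*1e3,'weight',W,tobay(W)*1e3)
b=bar(f); print('bar',b,tobay(b[0])*1e3)
# side check: post top crop(182,297) weight top (168,511) 
q=lambda u,v,z: cast(s,[[190+u/2.4,140+v/2.4]],z)[0,:2]
print('side post',q(182,297,.045),'weight',q(168,508,.058),'nut L/R',q(67,41,.034),q(61,197,.034))
print('top nuts',c(67,275,.034),c(334,271,.034))
E
```

```text
[0.62093924 0.07881161] [ 0.63216486 -0.16578018] [ 0.62655205 -0.04348429] 0.2448478353055064 outer [ 0.63741896 -0.04291239] 0.29240473138045225
O [ 0.64996687 -0.04232993] 2.822396807722558
post [ 0.59225349 -0.11772449] [-61.35580599 -72.46128545] weight [ 0.58282784 -0.27524887] [ -78.52655897 -229.33045529]
bar (array([0.50703601, 0.06912727]), np.float32(1.2162958), (21.1689453125, 216.89608764648438)) [-137.26930045  118.35994279]
side post [ 0.59049692 -0.11656855] weight [ 0.58112774 -0.27400067] nut L/R [0.50390183 0.15381583] [ 0.50821537 -0.01602057]
top nuts [0.50655448 0.15389336] [ 0.51045696 -0.01606726]
```

Request:
play_rows(series=[[[0.02,-0.045,-0.01,0,0,5,1],[0.02,-0.045,-0.01,0,0,5,1],[0.02,-0.045,-0.01,0,0,5,1],[0.02,-0.045,-0.01,0,0,5,1],[0.02,-0.045,-0.01,0,0,2.6,1],[0.02,-0.045,-0.01,0,0,0,1],[0.02,-0.045,-0.01,0,0,0,1],[0.02,-0.045,-0.01,0,0,0,1],[0.02,-0.045,-0.01,0,0,0,1],[0.02,-0.045,-0.01,0,0,0,1]]])

```text
time: 1.3
tool_pos: [0.4277, 0.1322, 0.1318]
tool_rot: [0.001, -0.01, 1.0, 0.0]
contact_force: [0.2, 1.0, 0.0]
gripper_width: 1.001
grasp_force: 0.0
```

Request:
play_rows(series=[[[0.014,-0.028,-0.03,0,0,0,1],[0.014,-0.026,-0.03,0,0,0,1],[0.014,-0.024,-0.03,0,0,0,1],[0,0,-0.03,0,0,0,1],[0,0,-0.015,0,0,0,1],[0,0,0,0,0,0,1],[0.005,0,0,0,0,0,1],[0.005,0,0,0,0,0,1],[0.003,0,0,0,0,0,1],[0.002,0,0,0,0,0,1]]])

```text
time: 2.3
tool_pos: [0.4847, 0.0563, -0.0021]
tool_rot: [-0.0, -0.011, 1.0, 0.0]
contact_force: [-5.8, 0.3, 4.5]
gripper_width: 1.002
grasp_force: 3.2
```

```bash
python3 - <<'E'
from h import *
f=grab('top','t2.png'); print(bar(f)); s=grab('side'); a=f['frame'][130:420,130:450]; b=s['frame'][100:400,150:400]
cv2.imwrite('pics/m2.png',np.hstack([cv2.resize(a,(400,362)),cv2.resize(b,(302,362))]))
print(manip.state()['tool_pos'])
E
```

```text
(array([ 0.50912311, -0.02703014]), np.float32(0.45154592), (20.43859100341797, 24.4345645904541))
[ 0.48455134  0.05624528 -0.00267361]
```

View pics/m2.png

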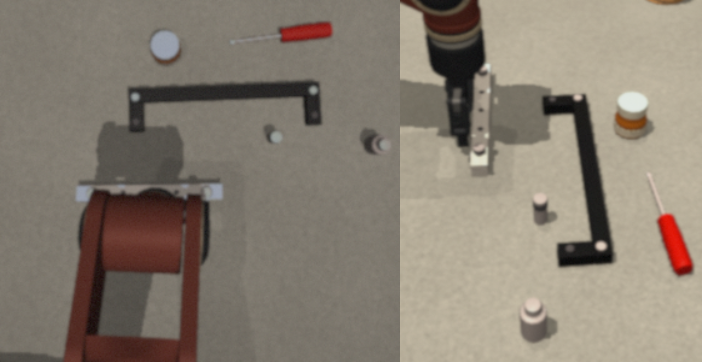

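The fingers are in contact along the bar's front face. The left panel shows the bar from (77,192) to (222,192). Next I'll push forward while turning.

Request:
play_rows(series=[[[0.003,0,0.001,0,0,1.3,1],[0.003,0,0.001,0,0,1.3,1],[0.003,0,0,0,0,1.3,1],[0.003,0,0,0,0,1.3,1],[0.003,0,0,0,0,1.3,1],[0.003,0,0,0,0,1.3,1],[0.003,0,0,0,0,1.3,1],[0.003,0,0,0,0,1.3,1],[0.003,0,0,0,0,1.3,1],[0.003,0,0,0,0,1.3,1]]])

```text
time: 3.4
tool_pos: [0.5145, 0.0561, -0.0012]
tool_rot: [0.0, -0.124, 0.992, -0.0]
contact_force: [-1.2, -0.4, -1.4]
gripper_width: 1.0
grasp_force: 0.9
```

Request:
play_rows(series=[[[0.003,0,0,0,0,1.3,1],[0.003,0,0,0,0,1.3,1],[0.003,0,0,0,0,1.3,1],[0.003,0,0,0,0,1.3,1],[0.003,0,0,0,0,1.3,1],[0,0,0,0,0,0,1],[-0.009,-0.004,0,0,0,0,1],[-0.009,-0.004,0,0,0,0,1],[0,0,0.04,0,0,0,0],[-0.02,0.04,0.02,0,0,0,0]]])

```text
time: 4.4
tool_pos: [0.4938, 0.0856, 0.0619]
tool_rot: [0.003, -0.177, 0.984, -0.001]
contact_force: [1.4, 0.7, 0.2]
gripper_width: 0.691
grasp_force: 0.0
```

```bash
cat >> h.py <<'E'
def pic(fn):
    f=grab('top'); s=grab('side'); a=f['frame'][130:420,130:450]; b=s['frame'][100:400,150:400]
    cv2.imwrite('pics/'+fn,np.hstack([cv2.resize(a,(440,399)),cv2.resize(b,(333,399))])); return f,s
O=np.array([.650,-.0425]); th=np.radians(2.82); ex=np.array([np.cos(th),np.sin(th)]); ey=np.array([-np.sin(th),np.cos(th)])
def tobay(p): d=(np.atleast_2d(p)[:,:2]-O)*1e3; return np.c_[d@ex,d@ey].round(1)
def sidenuts(s): # bright bar top in side view -> end points of its long axis at z=.024
    im=s['frame'];g=im.min(2); m=np.zeros(g.shape,np.uint8); m[120:320,160:310]=255
    m&=cv2.inRange(g,120,255); cs,_=cv2.findContours(m,cv2.RETR_EXTERNAL,cv2.CHAIN_APPROX_NONE); c=max(cs,key=cv2.contourArea)
    P=cast(s,c[:,0],.024)[:,:2].astype(np.float32); return cv2.minAreaRect(P*1000)
E
python3 - <<'E'
from h import *
f,s=pic('m3.png'); b=bar(f); print(b,tobay(b[0]),sidenuts(s)); print(manip.state()['tool_pos'])
E
```

```text
(array([0.57207727, 0.00519474]), np.float32(20.68073), (22.583824157714844, 70.46068572998047)) [[-75.5  51.5]] ((536.5224609375, 44.59455871582031), (495.826416015625, 262.44207763671875), 86.04318237304688)
[0.49190046 0.09020598 0.06230571]
```

View pics/m3.png

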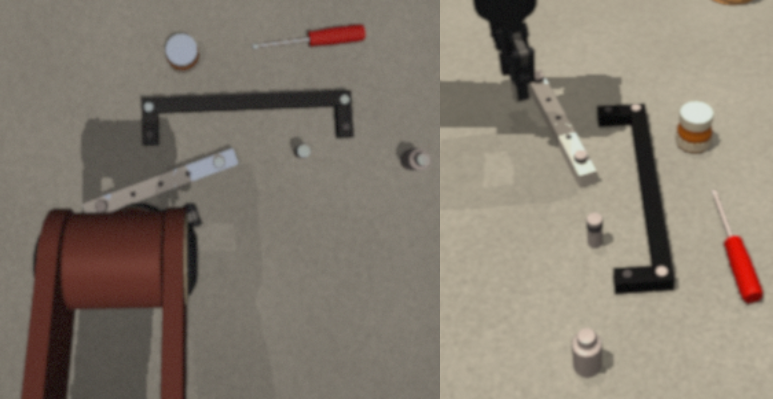

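The bar is at yaw 20.7° (right end at (236,157) left panel) and lines up with the gap behind the post. I'll now push it along its length from the left end with the fingers shut.

Request:
play_rows(series=[[[0.001,0.039,0,0,0,0,0],[0.001,0.039,0,0,0,0,0],[0.002,0.039,0,0,0,0,0],[0,0,-0.025,0,0,0,0],[0,0,-0.025,0,0,0,0],[0,0,0,0,0,0,0],[0.0018,-0.0047,0,0,0,0,0],[0.0018,-0.0047,0,0,0,0,0],[0.0018,-0.0047,0,0,0,0,0],[0.0018,-0.0047,0,0,0,0,0]]])

```text
time: 5.5
tool_pos: [0.5035, 0.1865, 0.0103]
tool_rot: [0.001, -0.179, 0.984, 0.001]
contact_force: [-2.4, 3.8, 2.6]
gripper_width: 0.002
grasp_force: 2.6
```

```bash
python3 - <<'E'
from h import *
f,s=pic('m4.png'); b=bar(f); print(b,tobay(b[0])); print(manip.state()['tool_pos'],manip.state()['contact_force'])
E
```

```text
(array([0.55416736, 0.0517409 ]), np.float32(21.008427), (23.982519149780273, 182.7068328857422)) [[-91.1  98.8]]
[0.503637   0.18588532 0.01003145] [-0.51835934  1.72682113  0.34473082]
```

View pics/m4.png

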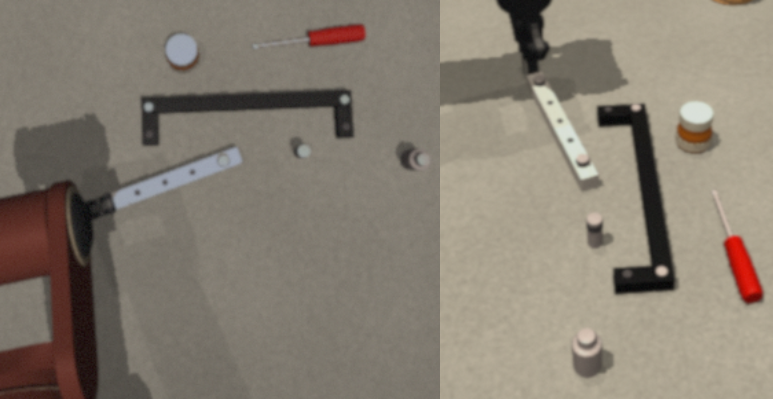

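The fingertips sit squarely on the left end at (113,203) in the left panel, in line with the bar. I'll keep pushing along the axis.

Request:
play_rows(series=[[[0.0018,-0.0047,0,0,0,0,0],[0.0018,-0.0047,0,0,0,0,0],[0.0018,-0.0047,0,0,0,0,0],[0.0018,-0.0047,0,0,0,0,0],[0.0018,-0.0047,0,0,0,0,0],[0.0018,-0.0047,0,0,0,0,0],[0.0018,-0.0047,0,0,0,0,0],[0.0018,-0.0047,0,0,0,0,0],[0,0,0,0,0,0,0]]])

```text
time: 6.5
tool_pos: [0.5176, 0.1488, 0.0096]
tool_rot: [0.001, -0.179, 0.984, 0.0]
contact_force: [-1.1, 3.5, 1.9]
gripper_width: -0.003
grasp_force: 1.6
```

```bash
cat >> h.py <<'E'
def rep():
    """bar axis fit from the visible part; right end (visible) -> bay coords, bay angle; perpendicular clearances"""
    f=grab('top'); c,a,sz=bar(f); l=max(sz)/2000; t=np.radians(a); ax=np.array([-np.sin(t),np.cos(t)]); nx=np.array([np.cos(t),np.sin(t)])
    r=c-ax*(l+.001); cen=r+.110*ax; st=manip.state()
    print('yaw bay',round(a-2.82,1),'len',round(2*l,3),'right',tobay(r),'cen',cen.round(4),tobay(cen),'n post',((cen-[.5915,-.117])@nx*1e3).round(1))
    d=st['tool_pos'][:2]-cen; print('tcp along/across bar',(d@ax*1e3).round(1),(d@nx*1e3).round(1),st['tool_pos'].round(4),st['contact_force'].round(1))
E
python3 -c "from h import *; rep()"
```

```text
yaw bay 18.1 len 0.179 right [[-50.2 -27.5]] cen [0.5619 0.0303] [[-84.4  77. ]] n post 25.0
tcp along/across bar 126.6 0.8 [0.5175 0.1488 0.0094] [-1.   3.   2.6]
```

Request:
play_rows(series=[[[0.0018,-0.0047,0,0,0,0,0],[0.0018,-0.0047,0,0,0,0,0],[0.0018,-0.0047,0,0,0,0,0],[0.0018,-0.0047,0,0,0,0,0],[0.0018,-0.0047,0,0,0,0,0],[0.0018,-0.0047,0,0,0,0,0],[0.0018,-0.0047,0,0,0,0,0],[0.0018,-0.0047,0,0,0,0,0],[0,0,0,0,0,0,0]]])

```text
time: 7.45
tool_pos: [0.5315, 0.1111, 0.0091]
tool_rot: [0.0, -0.179, 0.984, 0.0]
contact_force: [-0.3, 3.3, 1.8]
gripper_width: -0.003
grasp_force: 1.6
```

```bash
python3 -c "from h import *; rep()"
```

```text
yaw bay 10.8 len 0.19 right [[-45.2 -83.1]] cen [ 0.583  -0.0208] [[-65.8  25. ]] n post 14.4
tcp along/across bar 140.3 -19.2 [0.5314 0.1111 0.0089] [-0.3  3.1  2.7]
```

```bash
sed -i 's/^    m=cv2.bitwise_and(m,cv2.inRange(g,135,255)); m=/    cv2.circle(m,(351,240),9,0,-1); m=cv2.bitwise_and(m,cv2.inRange(g,135,255)); m=/; s/np.ones((9,9))/np.ones((5,5))/' h.py; python3 - <<'E'
from h import *
rep()
f,s=pic('m5.png')
E
```

```text
yaw bay 18.0 len 0.176 right [[-37.7 -66. ]] cen [ 0.5766 -0.0074] [[-71.6  38.7]] n post 24.9
tcp along/across bar 126.8 -0.3 [0.5313 0.1111 0.0088] [0.1 3.  1.8]
```

View pics/m5.png

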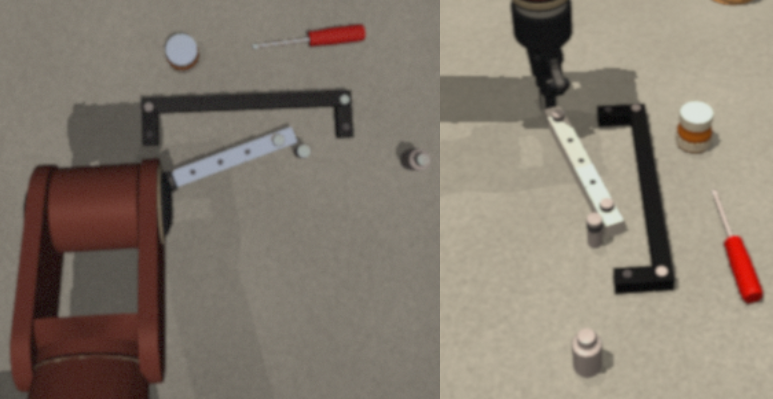

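The bar's right end, at (295,132) in the left panel, is now behind the post with clearance. I'll push another 45 mm.

Request:
play_rows(series=[[[0.0018,-0.0047,0,0,0,0,0],[0.0018,-0.0047,0,0,0,0,0],[0.0018,-0.0047,0,0,0,0,0],[0.0018,-0.0047,0,0,0,0,0],[0.0018,-0.0047,0,0,0,0,0],[0.0018,-0.0047,0,0,0,0,0],[0.0018,-0.0047,0,0,0,0,0],[0.0018,-0.0047,0,0,0,0,0],[0.0018,-0.0047,0,0,0,0,0],[0,0,0,0,0,0,0]]])

```text
time: 8.65
tool_pos: [0.5471, 0.0685, 0.0085]
tool_rot: [-0.0, -0.179, 0.984, -0.0]
contact_force: [-0.5, 1.9, 1.7]
gripper_width: 0.004
grasp_force: 1.1
```

```bash
python3 -c "from h import *; rep()"
```

```text
yaw bay 18.4 len 0.164 right [[ -23.3 -109.3]] cen [ 0.5923 -0.0502] [[-58.   -4.9]] n post 24.9
tcp along/across bar 127.0 0.7 [0.5471 0.0685 0.0085] [-0.5  2.1  1.9]
```

The right end is in at bay y ≈ -109 with the bar at 18.4°, and the left end is clear of the left block. I'll now go round and push the left end in.

Request:
play_rows(series=[[[-0.005,0.014,0,0,0,0,0],[0,0,0.03,0,0,0,0],[0,0,0.02,0,0,0,0],[-0.006,-0.034,0,0,0,0,0],[-0.006,-0.034,0,0,0,0,0],[0,0,-0.025,0,0,0,0],[0,0,-0.025,0,0,0,0],[0.004,0.0014,0,0,0,0,0],[0.004,0.0014,0,0,0,0,0],[0.003,0.001,0,0,0,0,0]]])

```text
time: 9.7
tool_pos: [0.5429, 0.019, 0.0102]
tool_rot: [0.001, -0.18, 0.984, -0.0]
contact_force: [-3.8, 0.1, 0.8]
gripper_width: 0.004
grasp_force: 0.4
```

Request:
play_rows(series=[[[0.0038,0.0005,0,0,0,-1.5,0],[0.0038,0.0005,0,0,0,-1.5,0],[0.0038,0.0005,0,0,0,-1.5,0],[0.0038,0.0005,0,0,0,-1.5,0],[0.0038,0.0005,0,0,0,-1.5,0],[0.0038,0.0005,0,0,0,-1.5,0],[0,0,0,0,0,0,0]]])

```text
time: 10.4
tool_pos: [0.5652, 0.0214, 0.009]
tool_rot: [0.001, -0.101, 0.995, -0.0]
contact_force: [-0.2, 0.1, 0.5]
gripper_width: -0.002
grasp_force: 0.0
```

```bash
python3 -c "from h import *; rep()"
```

```text
yaw bay 9.0 len 0.093 right [[ -29.1 -115.1]] cen [ 0.604  -0.0513] [[-46.3  -6.5]] n post 25.8
tcp along/across bar 79.1 -23.2 [0.5651 0.0214 0.009 ] [-0.5  0.4  0.2]
```

Request:
play_rows(series=[[[0.0038,0.0005,0,0,0,-1.5,0],[0.0038,0.0005,0,0,0,-1.5,0],[0.0038,0.0005,0,0,0,-1.5,0],[0.0038,0.0005,0,0,0,-1.5,0],[0.0038,0.0005,0,0,0,-1.5,0],[0.0038,0.0005,0,0,0,-1.5,0],[0,0,0,0,0,0,0]]])

```text
time: 11.15
tool_pos: [0.5881, 0.0245, 0.0089]
tool_rot: [0.001, -0.023, 1.0, -0.0]
contact_force: [0.3, 0.6, -0.5]
gripper_width: 0.001
grasp_force: 0.0
```

```bash
python3 - <<'E'
from h import *
rep(); f,s=pic('m6.png')
E
```

```text
yaw bay 0.2 len 0.093 right [[ -35.9 -118.8]] cen [ 0.6142 -0.0531] [[-36.3  -8.8]] n post 26.0
tcp along/across bar 78.8 -22.1 [0.588  0.0244 0.009 ] [-0.   0.7 -0.5]
```

View pics/m6.png

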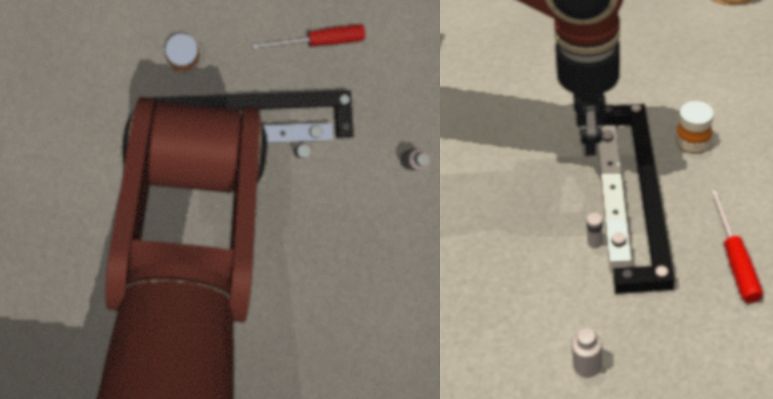

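The bar is parallel to the rail and 24 mm in front of it, behind the post, with its right end at (334,131) in the left panel. I'll open the fingers and push it flush with both tips.

Request:
play_rows(series=[[[-0.015,-0.001,0,0,0,0,0],[0.0013,-0.0275,0,0,0,0,0.5],[0.0014,-0.0275,0,0,0,0,1],[0,0,0,0,0,0,1],[0,0,0,0,0,0,1],[0,0,-0.005,0,0,0,1],[0,0,-0.005,0,0,0,1],[0,0,0,0,0,0,1],[0.005,0.0002,0,0,0,0.2,1],[0.005,0.0002,0,0,0,0,1]]])

```text
time: 12.3
tool_pos: [0.5852, -0.0308, -0.0012]
tool_rot: [0.0, -0.025, 1.0, -0.0]
contact_force: [0.1, -0.5, -0.5]
gripper_width: 1.003
grasp_force: 0.0
```

Request:
play_rows(series=[[[0.004,0.0002,0,0,0,0,1],[0.003,0.0002,0,0,0,0,1],[0.003,0.0002,0,0,0,0,1],[0.003,0.0002,0,0,0,0,1],[0.003,0.0002,0,0,0,0,1],[0.003,0.0002,0,0,0,0,1],[0,0,0,0,0,0,1]]])

```text
time: 13.0
tool_pos: [0.6032, -0.03, -0.0012]
tool_rot: [-0.001, -0.025, 1.0, -0.0]
contact_force: [-3.4, -0.7, 3.9]
gripper_width: 1.0
grasp_force: 2.0
```

```bash
python3 -c "from h import *; rep();print(manip.state()['gripper_width'])"
```

```text
yaw bay -79.0 len 0.024 right [[ -36.1 -115.2]] cen [ 0.7264 -0.1331] [[ 71.9 -94.3]] n post 47.8
tcp along/across bar -95.1 -129.6 [ 0.6032 -0.03   -0.0012] [-5.3 -0.6  3.4]
1.000455196826722
```

Request:
play_rows(series=[[[0.002,0.0001,0,0,0,0,1],[0.002,0.0001,0,0,0,0,1],[0.002,0.0001,0,0,0,0,1],[0.002,0.0001,0,0,0,0,1],[0.001,0,0,0,0,0,1],[0.001,0,0,0,0,0,1],[0,0,0,0,0,0,1]]])

```text
time: 13.75
tool_pos: [0.613, -0.0294, -0.0013]
tool_rot: [-0.001, -0.025, 1.0, 0.0]
contact_force: [-6.1, 0.3, 3.4]
gripper_width: 1.003
grasp_force: 2.6
```

Request:
play_rows(series=[[[0.001,0,0,0,0,0,1],[0,0,0,0,0,0,1]]])

```text
time: 13.95
tool_pos: [0.6139, -0.0294, -0.0013]
tool_rot: [-0.001, -0.025, 1.0, 0.0]
contact_force: [-5.6, -0.2, 3.4]
gripper_width: 1.0
grasp_force: 2.7
```

Request:
play_rows(series=[[[0.001,0,0,0,0,0,1],[0,0,0,0,0,0,1]]])

```text
time: 14.15
tool_pos: [0.6142, -0.0294, -0.0014]
tool_rot: [-0.002, -0.025, 1.0, 0.0]
contact_force: [-8.5, -0.3, 5.1]
gripper_width: 0.999
grasp_force: 3.9
```

Request:
play_rows(series=[[[0.001,0,0,0,0,0,1],[0,0,0,0,0,0,1]]])

```text
time: 14.35
tool_pos: [0.6143, -0.0294, -0.0013]
tool_rot: [-0.003, -0.025, 1.0, 0.0]
contact_force: [-11.7, -0.5, 9.1]
gripper_width: 0.998
grasp_force: 5.9
```

The tips have stopped and the force is rising, so the bar is against the rail. One more small push, then back off and look.

Request:
play_rows(series=[[[0.001,0,0,0,0,0,1],[0.001,0,0,0,0,0,1],[0,0,0,0,0,0,1]]])

```text
time: 14.65
tool_pos: [0.6142, -0.0294, -0.0014]
tool_rot: [-0.006, -0.026, 1.0, 0.0]
contact_force: [-19.5, -0.6, 15.8]
gripper_width: 1.0
grasp_force: 9.8
```

Request:
play_rows(series=[[[-0.008,0,0,0,0,0,1],[-0.012,0,0,0,0,0,1],[-0.01,0,0.03,0,0,0,1],[-0.02,0,0.04,0,0,0,1],[-0.02,0.045,0.03,0,0,0,1],[-0.02,0.045,0.03,0,0,0,1],[-0.02,0.045,0.02,0,0,0,1],[-0.02,0.045,0.02,0,0,0,1],[-0.02,0.045,0,0,0,0,1],[-0.02,0.045,0,0,0,0,1]]])

```text
time: 15.65
tool_pos: [0.4559, 0.225, 0.1597]
tool_rot: [0.002, -0.025, 1.0, 0.001]
contact_force: [1.8, 0.1, 0.2]
gripper_width: 1.002
grasp_force: 0.0
```

```bash
python3 - <<'E'
from h import *
rep(); f,s=grab('top'),grab('side')
a=cv2.resize(f['frame'][150:260,225:445],(800,400),interpolation=3); b=cv2.resize(s['frame'][160:350,240:400],(168*1,200)); 
b=np.hstack([b,np.zeros((200,632,3),np.uint8)]); b[:,200:]=cv2.resize(s['frame'][170:330,250:400],(600,200*1)); cv2.imwrite('pics/m7.png',np.vstack([a,b]))
E
```

```text
yaw bay 0.0 len 0.218 right [[ -12.3 -117.3]] cen [ 0.638  -0.0504] [[-12.4  -7.3]] n post 49.8
tcp along/across bar 289.9 -171.3 [0.4524 0.2306 0.159 ] [-3.8  4.2 -0.5]
```

View pics/m7.png

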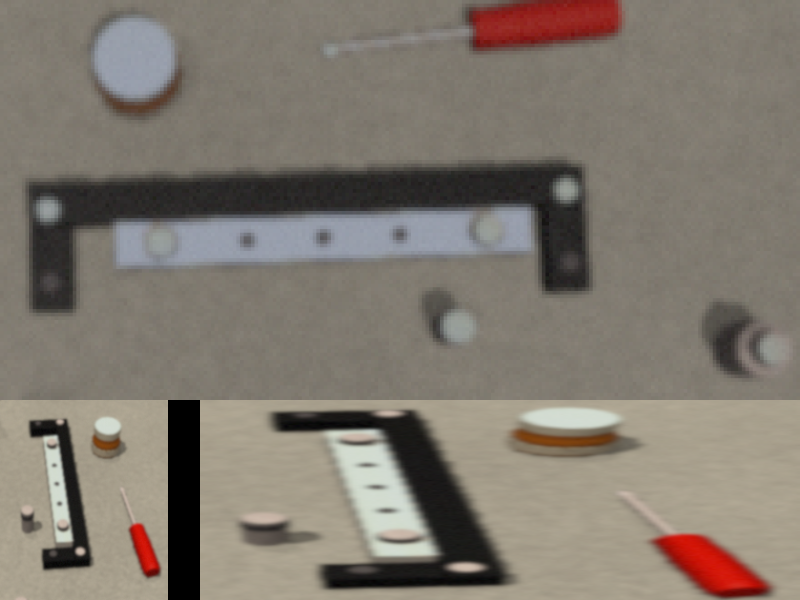

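The top crop shows the bar flush on the rail, spanning (115..535, ~238) between the blocks. The weight, jar and screwdriver are where they were. I'll let the arm settle and hand in.

Request:
play_rows(series=[[[0,0,0,0,0,0,1],[0,0,0,0,0,0,1]]])

```text
time: 16.0
tool_pos: [0.4569, 0.2222, 0.1583]
tool_rot: [0.0, -0.024, 1.0, -0.0]
contact_force: [0.7, 0.1, 0.1]
gripper_width: 1.002
grasp_force: 0.0
```

```bash
python3 -c "from h import *; print(manip.job_done())"
```

```text
the job is handed in; nothing more can be done
None
```

The bar was pushed in right-hand end first and now lies flush against the rail between the two end blocks, about 7 mm right of centre; the weight, jar and screwdriver were not touched, and the job was handed in at about 16 s.

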